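# Nest brass channel pieces mouth to mouth in the packing tray

## Robot

A 6-joint arm with a two-finger parallel gripper is mounted at the origin on the work surface. World frame = base frame: x ahead of the robot, y to its left, z up, the work surface at z = 0. Lengths are in m, angles in degrees, forces in N, time in s.
With the tool pointing down it reaches from about 0.35 to 0.875 m from the base axis. Payload 4.2 kg.
Tool frame: the origin (TCP) lies on the centre line of the jaws, within the pads' length; the fingertips stand 19 mm ahead of it and the grasp point (between the pads) is the TCP; x points along the fingers, y is the direction in which the jaws open and shut, and the axes are right-handed (so a half turn about x gives the same grasp; the last joint's range is limited). The gripper opens to 87 mm and grips with 3 to 60 N. Pads are 19 mm wide; open, the fingers measure 117 mm over their backs; the gripper's body (75 mm by 190 mm) begins 51 mm behind the grasp point.
Start: joints at [90.848, 22.042, 0.453, 0, -68.411, -14.817], TCP at [0.151, 0.607, 0.242] pointing down, gripper open.
Joint ranges: [-179.83, 179.83], [-69.29, 118.12], [-61.27, 80.66], [-181.25, 117.63], [-171.15, -9.14], [-177.46, 177.46]. Speed limits (degrees/s): [159.86, 159.86, 180, 180, 180, 180].

## Interface

Orientations are given as [roll, pitch, yaw] about the fixed x, y, z axes, in that order (R = Rz(yaw) Ry(pitch) Rx(roll)).
In Python, from bench import * gives the robot as it stands. The module is installed in compiled form; this text tells all that it offers.
- The arm moves only by the shell command python3 -m creep 'ROWS' [FORCE]. ROWS is JSON, a list that holds one entry, the list of rows, each a list of 5 numbers: the finger opening in mm, from 0 to 87, then the shift along the tool's x, y, z in mm, then the turn about the tool's x in degrees. A call has 1 to 12 rows; each row is the pose to reach, as a shift and turn from the pose commanded when the call began, along the tool's axes at that moment; what a row does not reach only later rows make up. A row lasts 1/10 s, in which the tool goes at most 50 mm and 8.59 degrees, less where a joint would pass 70% of its speed; a pose out of reach is approached as far as the arm can. A call with a gripper value outside its range is refused whole. The fingers move at their own pace and stop on an object; FORCE is the grip in N (left out, the last holds). Time passes only in rows, so rows that repeat a pose let the fingers close. It gives the time, the measured TCP pose, the force and the opening at its end, in the units of the state.
- get_state(): the state, without advancing time (a new reading comes with each control period).
- snapshot(name): name is "scene" or "top" or "wrist"; returns a dict with "pixels" (420x560x3 uint8, blue, green, red), "range_z" (420x560 float32, m along the optical axis (not along the pixel's ray), 0 where there is no reading), "camera_matrix" (3x3 intrinsics, pixels), "camera_from_world" (4x4, takes a point from world to camera coordinates). Camera axes: x right, y up, looking along -z (the intrinsics and any distortion apply to the point x, -y, -z); pixel columns grow to the right and rows downward; lengths in m; the calibration is good to about 2 mm. A picture is of the moment at which its call begins.
- finish_job(): hands the job in, once; it reports no verdict.
Trained networks look in a picture, given as the dict that the camera call returned (one of the last four; its "shot" number tells which), for a name from the list of things; names that differ only in an ending like _2 or _b are one class to them, and where a whole thing is asked for, a point or a joint stands for the part that bears it (a point fixed in the world has none). Each returns a list of dicts, best first, with "score" (0 to 1); they miss things now and then, are a little off and sometimes report something else, mostly with a low value. They report only what shows in the picture. A call takes as long as a camera call. They do not tell look-alikes from the thing itself.
- boxes_of(target, picture): "at" ([x, y, z] in m, in world coordinates, good to about 4 mm: the middle of the surface that is visible of it).
- cut_out(target, picture): "pixels" (420x560 bool, what is visible of it).
- mark_of(target, picture): "at" ([x, y, z] in m, in world coordinates, good to about 4 mm: a listed point, or the origin of a listed thing).
The state is a dict: "t": time; "joints": joint angles; "joint_vel": joint speeds; "joint_torque": joint torques, N m; "eef_pos": TCP position; "tcp_rot": TCP orientation; "ft_force": force on the tool from outside, world axes, zero at the start; "moment": the same for the moment, N m; "opening": opening from 0.0 (shut) to 1.0 (fully open).
Only numpy, scipy, OpenCV 4.12 (cv2) and the standard library are available. Lean on these libraries where they do the work, as an engineer would, in place of code of your own. Each camera call takes 0.05 s, during which the arm holds its last target.

## Task

Finish packing the brass channel pieces in the tray so that they interlock: first slide the loose piece whose mouth faces the tray's open near side into line, its web flat against the rear wall, next to the two already standing there; then slide the two turned pieces (mouths to the rear wall) fully home, each straddling the neighbouring legs of two pieces in the row; finally slide the divider along until it closes the row up tight against the left wall, with no gaps. Slide the pieces on the tray floor, without lifting them off it or knocking them over, and leave the loupe, the plug gauge and the cup of caps where they are.

Things in the scene. Friction and masses are not known exactly. Their poses are not given: they have to be found in the camera images.
- tray: Fixed packing tray, white floor, aluminium walls at rear, left and right, open on the near side (to the robot). Origin at bench level; x points to the rear wall, y to the left wall, z up. Floor top 6 mm above the origin, from x = -130 mm on; inner wall faces at x = 140, y = 180 and y = -190 mm; walls 8 mm thick, tops at most 33 mm above the bench.
- tray_corner (a point): Inner rear left corner of the tray, at floor level; axes as the tray's. From here, the three in line without gaps have middles at x = -20, y = -28, -84, -140 mm. A turned piece fully home (web against the leg ends of two of them) has its middle at x = -26, y about -56 or -112 mm, 16 mm play to either side; neighbouring legs of the two turned pieces share the middle slot.
- row_left_mid (a point): Brass U-channel piece on end: 56 mm wide, 40 deep (web back to leg ends), 30 tall, walls 6, slot 44 wide; 0.19 kg; slides easily. Point: middle of its outline, half-way up; x axis from web out through the mouth, y across the width, z up. Already in the row: left rear corner, web to the rear wall, mouth to the near side, gaps of some mm.
- row_right_mid (a point): Brass U-channel piece on end: 56 mm wide, 40 deep (web back to leg ends), 30 tall, walls 6, slot 44 wide; 0.19 kg; slides easily. Point: middle of its outline, half-way up; x axis from web out through the mouth, y across the width, z up. Already in the row, right of row_left, mouth to the near side, gaps of some mm.
- near_facing_mid (a point): Brass U-channel piece on end: 56 mm wide, 40 deep (web back to leg ends), 30 tall, walls 6, slot 44 wide; 0.19 kg; slides easily. Point: middle of its outline, half-way up; x axis from web out through the mouth, y across the width, z up. Loose in the near half, mouth roughly to the near side; it may stand left of, between or right of the two turned pieces.
- rear_facing_1_mid (a point): Brass U-channel piece on end: 56 mm wide, 40 deep (web back to leg ends), 30 tall, walls 6, slot 44 wide; 0.19 kg; slides easily. Point: middle of its outline, half-way up; x axis from web out through the mouth, y across the width, z up. Loose in the near half, mouth roughly to the rear wall; one of two turned pieces (either may go in either place).
- rear_facing_2_mid (a point): Brass U-channel piece on end: 56 mm wide, 40 deep (web back to leg ends), 30 tall, walls 6, slot 44 wide; 0.19 kg; slides easily. Point: middle of its outline, half-way up; x axis from web out through the mouth, y across the width, z up. Loose in the near half, mouth roughly to the rear wall; the other turned piece.
- divider (a joint): Travel of the steel divider along the rear wall, in m: 0 at its right end, growing to the left (tray +y), up to 0.18. It stays where it is left; about 1.5 N moves it, and about 1 N more for each piece that it pushes along.
- divider_face (a point): Middle of the divider blade's left face, which meets the row; axes as the tray's. Blade 5 mm thick (to the right of this face), 105 mm long along the tray's x, out to 34 mm ahead of the tray origin, top 41 mm above the bench. Push its right face, or the 56 mm wide saddle on the rear wall with a black thumb screw (18 mm across, top 51 mm above the bench).
- loupe: Bystander: black inspection loupe, 38 mm across, 41 mm tall, standing on the bench right of the tray; origin at the middle of its underside.
- gauge: Bystander: steel plug gauge with a black grip, 107 mm long, 16 mm thick, lying on the bench right of the tray; origin under its middle.
- cap_cup: Bystander: square open steel cup with small brass caps, 75 x 75 mm, 30 mm tall, on the bench left of the tray; origin at the middle of its underside.
There are look-alikes about, which are no part of the job. What is shaped like the part that bears rear_facing_1_mid but purple is not meant.

How it is judged:
By the outcome, as a careful person would: the job done as asked, in the order asked, and still so for the second after the job is handed in, with the robot touching nothing.
It also fails if it takes over 72 s, if anything falls off the work surface, if the arm or the gripper's body presses on something with over 40 N, if the wrist force passes 120 N, or if a joint passes its speed limit or range.

## Working session

There is one attempt and no reset: what is moved stays moved. The work goes in short steps, Python scripts to look and compute and a shell command to move; the robot and the scene stay as the last step left them, time stands still between calls to the robot, and variables do not carry over. Pictures are saved under pics/ and viewed, and the job is handed in when it is done.

```bash
ls; mkdir -p pics; cat > h.py <<'E'
import numpy as np, cv2
from bench import *
def save(p,name,box=None,scale=1):
    im=p["pixels"]
    if box: im=im[box[1]:box[3],box[0]:box[2]]
    if scale!=1: im=cv2.resize(im,None,fx=scale,fy=scale,interpolation=cv2.INTER_CUBIC)
    cv2.imwrite("pics/"+name,im)
def unproj(p,u,v,z=None):
    K=p["camera_matrix"];T=np.array(p["camera_from_world"]);Ti=np.linalg.inv(T)
    d=np.array([(u-K[0,2])/K[0,0],-(v-K[1,2])/K[1,1],-1.0])
    if z is None: r=p["range_z"][int(round(v)),int(round(u))]; return (Ti@np.r_[d*r,1])[:3]
    o=Ti[:3,3];w=Ti[:3,:3]@d; return o+w*(z-o[2])/w[2]
def proj(p,P):
    K=p["camera_matrix"];T=np.array(p["camera_from_world"]);c=T@np.r_[P,1]
    return K[0,0]*c[0]/-c[2]+K[0,2], K[1,1]*-c[1]/-c[2]+K[1,2]
E
python3 - <<'E'
from h import *
print(get_state())
for n in ["scene","top","wrist"]:
    p=snapshot(n); save(p,n+"0.png"); print(n,p.keys(),p["camera_matrix"],np.linalg.inv(p["camera_from_world"]).round(3))
    if n!="wrist":
      for t in ["tray","tray_corner","row_left_mid","near_facing_mid","rear_facing_1_mid","divider_face","loupe","gauge","cap_cup"]:
        print(t,[(np.round(d["at"],3),round(d["score"],2)) for d in mark_of(t,p)])
E
```

```text
pics
{'t': 0.0, 'joints': array([ 9.08467170e+01,  2.20890657e+01,  3.78050247e-01, -2.80334381e-02,
       -6.84106069e+01, -1.48175759e+01]), 'joint_vel': array([ 0.00548785, -0.06879873, -0.00404736, -0.00964945,  0.0158966 ,
       -0.04198249]), 'joint_torque': array([-1.20755230e-03, -3.90663350e+01,  1.87398523e+01,  4.21996146e+00,
        1.09310111e-02, -1.91582585e-04]), 'eef_pos': array([0.15073108, 0.6059618 , 0.24046808]), 'tcp_rot': array([  92.73076355,   89.87561789, -101.25043793]), 'ft_force': array([ 0.22559964, -0.50101014, -0.41918131]), 'moment': array([-0.05556689,  0.01262207, -0.04294681]), 'opening': 0.997512236197711}
scene dict_keys(['pixels', 'range_z', 'camera_matrix', 'camera_from_world', 'shot']) [[499.93368366   0.         288.4831493 ]
 [  0.         499.93368366 210.54301589]
 [  0.           0.           1.        ]] [[-0.839 -0.334  0.43   1.015]
 [ 0.545 -0.522  0.657  0.655]
 [ 0.005  0.785  0.619  0.667]
 [ 0.     0.     0.     1.   ]]
tray [(array([ 0.576, -0.016,  0.001]), 0.83)]
tray_corner [(array([0.694, 0.186, 0.003]), 0.79)]
row_left_mi
[... 985 characters left out ...]
513, 0.112, 0.021]), 0.73)]
rear_facing_1_mid [(array([ 0.455, -0.308,  0.016]), 0.58), (array([ 0.532, -0.062,  0.019]), 0.48)]
divider_face [(array([ 0.672, -0.091,  0.026]), 0.75)]
loupe [(array([ 0.561, -0.26 , -0.002]), 0.6)]
gauge [(array([ 0.704, -0.253,  0.005]), 0.53), (array([0.515, 0.114, 0.023]), 0.36)]
cap_cup [(array([0.55 , 0.244, 0.003]), 0.95)]
wrist dict_keys(['pixels', 'range_z', 'camera_matrix', 'camera_from_world', 'shot']) [[350.59606971   0.         282.2802137 ]
 [  0.         350.59606971 205.96368285]
 [  0.           0.           1.        ]] [[-0.242  0.927  0.286  0.229]
 [-0.97  -0.232 -0.071  0.586]
 [ 0.001 -0.295  0.955  0.385]
 [ 0.     0.     0.     1.   ]]
```

View pics/top0.png

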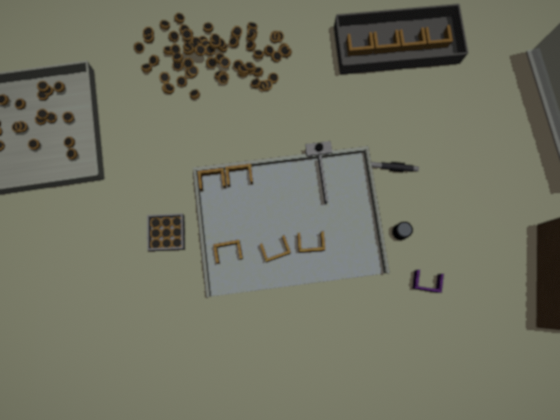

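View pics/scene0.png

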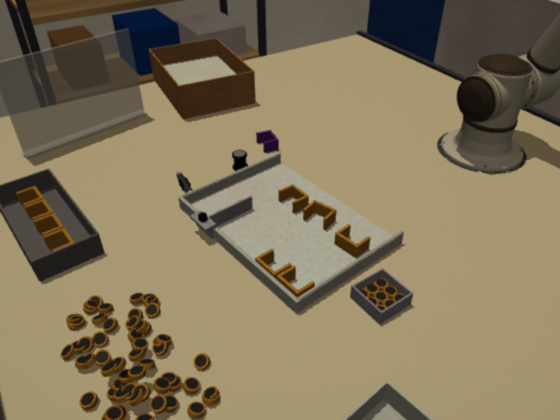

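The top picture shows the near-facing piece at (228,250), two turned pieces at (275,248) and (310,242), and the row at (210,178) and (238,174). The divider is at (322,180). The look-alikes are the purple piece at (428,281) and the brass pieces in the black box at (400,40).

Next I'll work out the tool axes and a rough fit of the pieces.

```bash
cat >> h.py <<'E'
from scipy.spatial.transform import Rotation as Rn
from scipy.optimize import minimize
def tool(s=None):
    s=s or get_state(); return np.array(s["eef_pos"]),Rn.from_euler("xyz",s["tcp_rot"],degrees=True).as_matrix()
def brass(p):
    hsv=cv2.cvtColor(p["pixels"],cv2.COLOR_BGR2HSV)
    return cv2.inRange(hsv,(5,110,40),(28,255,255))>0
def cloud(p,mask=None):
    K=p["camera_matrix"];Ti=np.linalg.inv(p["camera_from_world"]);r=p["range_z"]
    v,u=np.nonzero((r>0) if mask is None else (mask&(r>0)));d=r[v,u]
    c=np.c_[(u-K[0,2])/K[0,0]*d,-(v-K[1,2])/K[1,1]*d,-d,np.ones(len(d))]
    return (c@Ti.T)[:,:3],u,v
E
python3 - <<'E'
from h import *
P,R=tool();print(P,R.round(3))
p=snapshot("top")
m=brass(p);c,u,v=cloud(p,m)
k=(c[:,0]>.4)&(c[:,0]<.75)&(abs(c[:,1])<.2)
n,l,st,ce=cv2.connectedComponentsWithStats((m).astype(np.uint8))
for i in range(1,n):
    x,y,w,h,a=st[i]
    if a>60 and 190<x<380 and 140<y<300:
        q=c[l[v,u]==i]; print(st[i],q.mean(0).round(3),np.percentile(q[:,2],[5,50,95]).round(3))
for uv in [(280,220),(340,260),(220,210)]: print(unproj(p,*uv).round(3))
save(p,"topc.png",(180,130,400,305),3.6)
E
```

```text
[0.15085235 0.60649434 0.24155444] [[ 0.    -0.241 -0.97 ]
 [-0.    -0.97   0.241]
 [-1.     0.    -0.   ]]
[198 165  54  25 336] [0.683 0.126 0.033] [0.018 0.035 0.04 ]
[298 233  26  19 123] [ 0.526 -0.063  0.035] [0.024 0.036 0.039]
[261 237  29  24 106] [0.513 0.01  0.036] [0.031 0.036 0.039]
[214 241  28  22 127] [0.52  0.116 0.035] [0.024 0.036 0.039]
[0.583 0.002 0.011]
[ 0.497 -0.126  0.008]
[0.607 0.133 0.004]
```

View pics/topc.png

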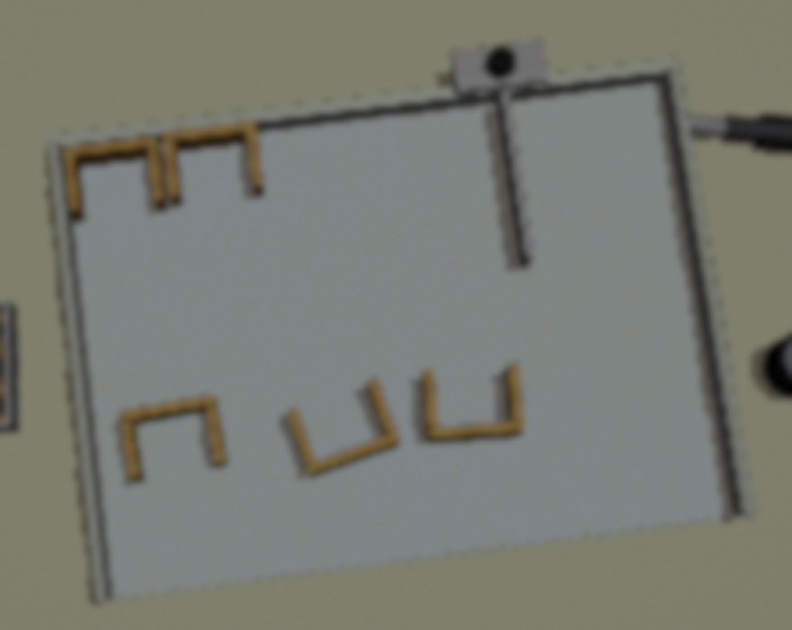

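```bash
python3 -m creep '[[[87,0,459,-546,-20],[87,0,459,-546,-20],[87,0,459,-546,-20],[87,0,459,-546,-20],[87,0,459,-546,-20],[87,0,459,-546,-20],[87,0,459,-546,-20],[87,0,459,-546,-20],[87,0,459,-546,-20],[87,0,459,-546,-20],[87,0,459,-546,-20],[87,0,459,-546,-20]]]' 10
python3 - <<'E'
from h import *
P,R=tool();print(get_state()["t"],P,R.round(3)); d=np.array([.57,.03,.25])-P; print((R.T@d*1000).round(1))
E
```

```text
t: 2.3
eef_pos: [0.5043, 0.1191, 0.242]
tcp_rot: [-159.4, 89.9, 26.7]
ft_force: [0.4, 1.0, -0.7]
opening: 1.0
2.3 [0.50430418 0.11913312 0.24199364] [[ 0.001  0.105 -0.994]
 [ 0.    -0.994 -0.105]
 [-1.    -0.    -0.001]]
[ -8.   95.6 -56. ]
```

```bash
python3 -m creep '[[[20,-8,96,-56,0],[20,-8,96,-56,0],[20,-8,96,-56,0],[20,-8,96,-56,0]]]' 10
cat >> h.py <<'E'
def rast(p,zlo=.028,zhi=.043,mask=None):
    c,u,v=cloud(p,mask); k=(c[:,2]>zlo)&(c[:,2]<zhi); return c[k]
E
python3 - <<'E'
from h import *
p=snapshot("wrist");save(p,"w1.png")
import pickle;pickle.dump(p,open("w1.pkl","wb"))
for t in ["tray","tray_corner","row_left_mid","near_facing_mid","rear_facing_1_mid","divider_face"]:
    print(t,[(np.round(d["at"],3),round(d["score"],2)) for d in mark_of(t,p)])
c,u,v=cloud(p); print(np.percentile(c[:,2],[1,10,50,90,99]))
E
```

```text
t: 2.7
eef_pos: [0.5697, 0.0299, 0.2491]
tcp_rot: [1.9, 90.0, -172.3]
ft_force: [-0.9, 1.3, 0.8]
opening: 0.721
tray [(array([ 0.573, -0.014, -0.002]), 0.64)]
tray_corner [(array([0.669, 0.151, 0.022]), 0.65), (array([0.689, 0.184, 0.004]), 0.57)]
row_left_mid [(array([0.672, 0.155, 0.022]), 0.75)]
near_facing_mid [(array([0.514, 0.113, 0.021]), 0.94), (array([ 0.558, -0.262, -0.001]), 0.23)]
rear_facing_1_mid [(array([0.515, 0.114, 0.026]), 0.68), (array([ 0.533, -0.06 ,  0.019]), 0.58), (array([ 0.574, -0.013,  0.002]), 0.45)]
divider_face [(array([ 0.666, -0.089,  0.024]), 0.71)]
[-0.0015653  -0.00034401  0.00681803  0.3320186   0.34183256]
```

View pics/w1.png

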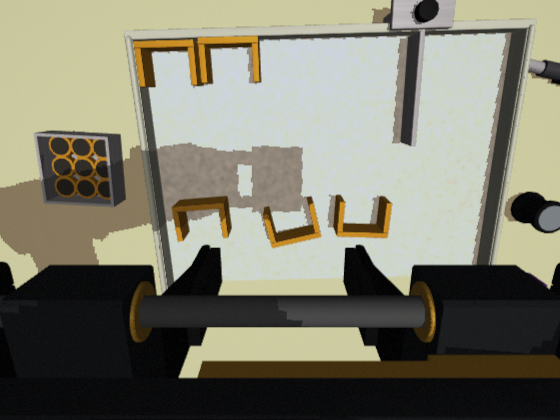

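```bash
cat >> h.py <<'E'
from scipy.spatial import cKDTree
g=lambda a,b:np.arange(a+.0005,b,.001)
def _rect(x0,x1,y0,y1): X,Y=np.meshgrid(g(x0,x1),g(y0,y1)); return np.c_[X.ravel(),Y.ravel()]
# U template: frame origin mid outline, x from web to mouth
U=np.vstack([_rect(-.02,-.014,-.028,.028),_rect(-.014,.02,-.028,-.022),_rect(-.014,.02,.022,.028)])
def fitU(pts,x,y,a):
    """pts Nx2 world, initial; a deg = direction of mouth"""
    td=cKDTree(pts)
    tu=cKDTree(U)
    def f(q):
        c,s=np.cos(q[2]),np.sin(q[2]);Rm=np.array([[c,-s],[s,c]])
        W=U@Rm.T+q[:2]; L=(pts-q[:2])@Rm
        d1=np.minimum(td.query(W)[0],.006); d2=np.minimum(tu.query(L)[0],.006)
        return (np.mean(d1**2)+np.mean(d2**2))*1e6
    best=None
    for dx in (-.004,.004):
      for da in (-.1,.1):
        r=minimize(f,[x+dx,y,np.radians(a)+da],method="Nelder-Mead",options=dict(initial_simplex=[[x+dx,y,np.radians(a)+da],[x+dx+.005,y,np.radians(a)+da],[x+dx,y+.005,np.radians(a)+da],[x+dx,y,np.radians(a)+da+.1]],xatol=1e-5,fatol=1e-4))
        if best is None or r.fun<best.fun: best=r
    return best.x[0],best.x[1],np.degrees(best.x[2])%360,best.fun
TO=None
def tray2(w,tr):
    th=np.radians(tr[2]);c,s=np.cos(th),np.sin(th);d=np.array(w[:2])-tr[:2];return np.array([c*d[0]+s*d[1],-s*d[0]+c*d[1]])
def tops(p):
    m=brass(p);c,u,v=cloud(p,m);k=(c[:,2]>.0325)&(c[:,2]<.042);return c[k][:,:2]
def pieces(p,inits,rad=.045):
    t=tops(p);out=[]
    for (x,y,a) in inits:
        q=t[np.hypot(t[:,0]-x,t[:,1]-y)<rad]
        out.append(fitU(q,x,y,a) if len(q)>30 else None)
    return out
E
python3 - <<'E'
from h import *
import pickle;p=pickle.load(open("w1.pkl","rb"))
m=brass(p);c,u,v=cloud(p,~m)
# plane checks
fl=c[(abs(c[:,0]-.6)<.03)&(abs(c[:,1])<.05)];print("floor",np.median(fl[:,2]))
k=(c[:,2]>.024)&(c[:,2]<.038)
w=c[k]; 
# rotate by 6deg about (.573,-.014)
for th in [6.0]:
    t=np.array([tray2(q,(.573,-.014,th)) for q in w[:,:2]])
    rear=t[(t[:,0]>.125)&(t[:,0]<.165)&(t[:,1]>-.18)&(t[:,1]<.17)&~((t[:,1]>-.13)&(t[:,1]<-.04))]
    left=t[(t[:,1]>.165)&(t[:,1]<.2)&(t[:,0]>-.1)&(t[:,0]<.13)]
    right=t[(t[:,1]<-.175)&(t[:,1]>-.21)&(t[:,0]>-.05)&(t[:,0]<.13)]
    print("wall z",np.median(w[:,2]))
    print("rear",np.polyfit(rear[:,1],rear[:,0],1),np.percentile(rear[:,0],[2,50,98]))
    for n,q in(("left",left),("right",right)): print(n,np.polyfit(q[:,0],q[:,1],1),np.percentile(q[:,1],[2,50,98]))
    bl=c[(c[:,2]>.036)&(c[:,2]<.045)];t=np.array([tray2(q,(.573,-.014,th)) for q in bl[:,:2]])
    b=t[(t[:,0]>.03)&(t[:,0]<.12)&(t[:,1]>-.13)&(t[:,1]<-.04)];print("blade",len(b),np.polyfit(b[:,0],b[:,1],1),np.percentile(b[:,1],[2,50,98]),b[:,0].min())
for r in pieces(p,[(.672,.155,186),(.678,.095,186),(.514,.113,186),(.52,.01,25),(.53,-.061,5)]): print(np.round(r,4))
E
```

```text
floor 0.32332061100361686
wall z 0.030151440127738238
rear [-0.02205963  0.14307167] [0.13638677 0.14260543 0.14981794]
left [0.0254471  0.18297196] [0.17881316 0.18334964 0.18928797]
right [ 0.02244211 -0.19127159] [-0.19508251 -0.19001664 -0.18666186]
blade 615 [ 0.02369614 -0.08742037] [-0.08879709 -0.08528589 -0.082847  ] 0.035815695042087724
[6.704000e-01 1.468000e-01 1.832599e+02 6.392500e+00]
[6.78400e-01 9.35000e-02 1.90151e+02 8.63620e+00]
[5.135000e-01 1.123000e-01 1.900886e+02 3.934000e-01]
[5.19600e-01 1.33000e-02 1.93849e+01 4.28400e-01]
[ 0.5343 -0.0625  3.6422  0.3891]
```

```bash
cat >> h.py <<'E'
def fit2(pts,ini):
    """joint fit of several U's with shared cloud"""
    td=cKDTree(pts)
    def Ws(q):
        o=[]
        for i in range(len(q)//3):
            c,s=np.cos(q[3*i+2]),np.sin(q[3*i+2]);o.append(U@np.array([[c,-s],[s,c]]).T+q[3*i:3*i+2])
        return np.vstack(o)
    def f(q):
        W=Ws(q);d1=np.minimum(td.query(W)[0],.008);d2=np.minimum(cKDTree(W[::2]).query(pts)[0],.008)
        return (np.mean(d1**2)+np.mean(d2**2))*1e6
    q0=np.array([[x,y,np.radians(a)] for x,y,a in ini]).ravel()
    r=minimize(f,q0,method="Powell",options=dict(xtol=1e-4,ftol=1e-5,maxiter=30));r=minimize(f,r.x,method="Nelder-Mead",options=dict(maxiter=800,initial_simplex=np.vstack([r.x]+[r.x+e for e in np.eye(len(r.x))*np.tile([.002,.002,.04],len(ini))])))
    q=r.x.reshape(-1,3).copy();q[:,2]=np.degrees(q[:,2])%360;return q,r.fun
E
python3 - <<'E'
from h import *
import pickle;p=pickle.load(open("w1.pkl","rb"))
m=brass(p);c,u,v=cloud(p,~m)
th=7.3;o=(.573,-.014,th)
k=(c[:,2]>.028)&(c[:,2]<.038);w=c[k];print(np.percentile(w[:,2],[10,50,90]))
t=np.array([tray2(q,o) for q in w[:,:2]])
rear=t[(t[:,0]>.125)&(t[:,0]<.165)&(t[:,1]>-.18)&(t[:,1]<.17)&~((t[:,1]>-.13)&(t[:,1]<-.04))]
left=t[(t[:,1]>.165)&(t[:,1]<.2)&(t[:,0]>-.1)&(t[:,0]<.13)]
right=t[(t[:,1]<-.175)&(t[:,1]>-.21)&(t[:,0]>-.05)&(t[:,0]<.13)]
print("rear",np.polyfit(rear[:,1],rear[:,0],1),np.percentile(rear[:,0],[5,50,95]))
for n,q in(("left",left),("right",right)): print(n,np.polyfit(q[:,0],q[:,1],1),np.percentile(q[:,1],[5,50,95]))
T=tops(p);T=T[(T[:,0]>.63)&(T[:,0]<.72)]
r,f=fit2(T,[(.67,.152,187),(.678,.094,187)]);print(r,f)
for x in list(r)+[(.5135,.1123,190.1),(.5196,.0133,19.4),(.5343,-.0625,3.6)]: print("tray",(tray2(x,o)*1000).round(1),round(x[2]-th,1))
E
```

```text
[0.02893955 0.03055519 0.033492  ]
rear [0.00041628 0.14324848] [0.13963347 0.14327416 0.14691232]
left [0.00120276 0.18334995] [0.18055818 0.18304705 0.18720131]
right [-1.75487955e-04 -1.91674473e-01] [-0.1949854  -0.19141185 -0.18917022]
[[6.69702936e-01 1.49570449e-01 1.87440858e+02]
 [6.78726683e-01 9.04812897e-02 1.87667730e+02]] 0.5787881468102247
tray [116.7 150. ] 180.1
tray [118.1  90.2] 180.4
tray [-43.  132.8] 182.8
tray [-49.5  33.9] 12.1
tray [-44.5 -43.2] -3.7
```

```bash
cat >> h.py <<'E'
TR=(.573-.0007,-.014+.0008,7.3)
def goto(x,y,z,yaw=0):
    """tray mm, z mm world; yaw deg rel. tray; print row shift"""
    P,R=tool();th=np.radians(TR[2]);c,s=np.cos(th),np.sin(th)
    W=np.array([TR[0]+(c*x-s*y)/1000,TR[1]+(s*x+c*y)/1000,z/1000])
    d=R.T@(W-P)*1000
    cur=np.degrees(np.arctan2(R[0,1],-R[1,1])) # tool y=(sin,-cos)
    print("goto",(x,y,z,yaw),"shift",d.round(1),"turn",round(-(TR[2]+yaw-cur),1),"|",here())
def here():
    s=get_state();P,R=tool(s);q=tray2(P,TR)*1000;cur=np.degrees(np.arctan2(R[0,1],-R[1,1]))
    return "t %.2f tray %s z %.1f yaw %.1f F %s open %.1f"%(s["t"],q.round(1),P[2]*1000,cur-TR[2],np.round(s["ft_force"],1),s["opening"]*87)
E
python3 - <<'E'
from h import *
goto(-41,132.3,70,2); goto(-41,132.3,29,2)
E
```

```text
goto (-41, 132.3, 70, 2) shift [179.8 -85.5  44.9] turn -3.1 | t 3.05 tray [ 2.1 45.9] z 249.8 yaw -1.1 F [-1.3  0.1 -0.8] open 35.0
goto (-41, 132.3, 29, 2) shift [220.8 -85.5  44.9] turn -3.1 | t 3.05 tray [ 2.1 45.9] z 249.8 yaw -1.1 F [-1.3  0.1 -0.8] open 35.0
```

```bash
python3 -m creep '[[[9,0,-85.5,45,-3.1],[9,0,-85.5,45,-3.1],[9,60,-85.5,45,-3.1],[9,110,-85.5,45,-3.1],[9,160,-85.5,45,-3.1],[9,180,-85.5,45,-3.1],[9,180,-85.5,45,-3.1],[9,180,-85.5,45,-3.1]]]' 10
python3 - <<'E'
from h import *
p=snapshot("wrist");save(p,"w2.png");goto(-41,132.3,29,2)
t=pieces(p,[(.5135,.1123,190)]);print(t, tray2(t[0],TR))
E
```

```text
t: 3.85
eef_pos: [0.5159, 0.1124, 0.0703]
tcp_rot: [155.8, 90.0, -15.0]
ft_force: [0.7, 0.5, -0.2]
opening: 0.1
goto (-41, 132.3, 29, 2) shift [42.3 -0.4  2. ] turn -0.1 | t 3.90 tray [-39.2 131.9] z 71.4 yaw 1.9 F [0.  1.2 0.3] open 9.2
[(np.float64(0.5147274593302749), np.float64(0.11304622941386405), np.float64(191.02307980485202), np.float64(5.708192699993624))] [-0.04106446  0.13253837]
```

View pics/w2.png

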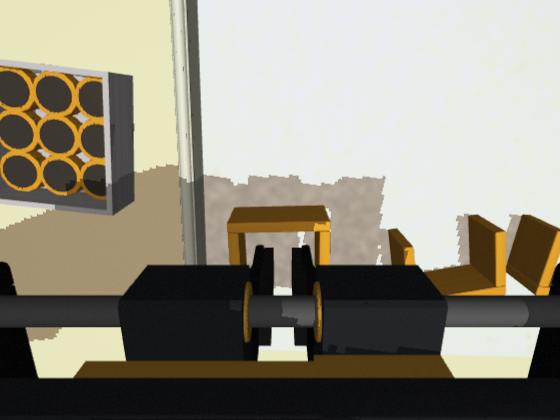

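The fingers are over the slot at (280,270), with the near piece's web at (280,215). I'll lower them into the slot.

```bash
python3 -m creep '[[[9,20,0,2,0],[9,42,0,2,0],[9,42,0,2,0],[9,42,0,2,0]]]' 10
python3 - <<'E'
from h import *
goto(45,132,29,1); goto(45,31,29,0)
p=snapshot("wrist");save(p,"w3.png")
E
```

```text
t: 4.3
eef_pos: [0.5146, 0.112, 0.0294]
tcp_rot: [-166.1, 89.8, 23.1]
ft_force: [0.9, -0.9, 0.0]
opening: 0.099
goto (45, 132, 29, 1) shift [  0.7   2.3 -86.2] turn 0.9 | t 4.30 tray [-41.3 131.5] z 29.4 yaw 1.9 F [ 0.9 -0.9  0. ] open 8.6
goto (45, 31, 29, 0) shift [  0.6 103.3 -83. ] turn 1.9 | t 4.30 tray [-41.3 131.5] z 29.4 yaw 1.9 F [ 0.9 -0.9  0. ] open 8.6
```

View pics/w3.png

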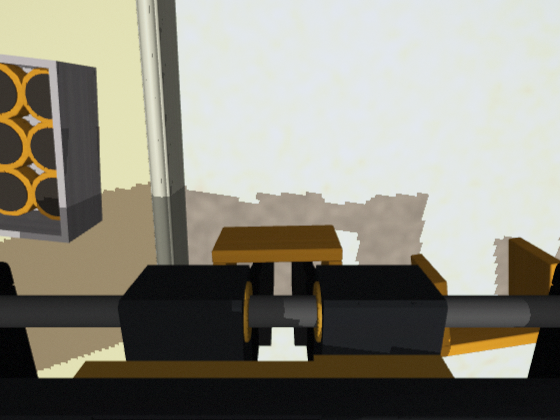

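```bash
python3 -m creep '[[[22,0,0,0,0],[22,0,0,0,0],[22,0,0,0,0],[22,0,0,0,0]]]' 5
python3 - <<'E'
from h import *
goto(45,132,29,0); goto(45,31,29,0)
E
```

```text
t: 4.75
eef_pos: [0.5137, 0.1116, 0.028]
tcp_rot: [-161.2, 89.9, 28.0]
ft_force: [1.1, 0.5, 0.1]
opening: 0.249
goto (45, 132, 29, 0) shift [ -0.9   2.  -87.2] turn 1.8 | t 4.75 tray [-42.2 131.2] z 28.0 yaw 1.8 F [1.1 0.5 0.1] open 21.7
goto (45, 31, 29, 0) shift [ -1. 103. -84.] turn 1.8 | t 4.75 tray [-42.2 131.2] z 28.0 yaw 1.8 F [1.1 0.5 0.1] open 21.7
```

```bash
python3 -m creep '[[[40,0,0,0,0],[40,0,0,0,0],[40,0,0,0,0],[40,0,0,0,0],[40,0,0,0,0]]]' 5
python3 - <<'E'
from h import *
goto(45,132,29,0); goto(45,31,29,0)
E
```

```text
t: 5.25
eef_pos: [0.5137, 0.1116, 0.0278]
tcp_rot: [-166.5, 90.0, 22.7]
ft_force: [-0.9, 0.7, 3.6]
opening: 0.267
goto (45, 132, 29, 0) shift [ -1.2   2.  -87.3] turn 1.8 | t 5.25 tray [-42.3 131.2] z 27.8 yaw 1.8 F [-0.9  0.7  3.6] open 23.2
goto (45, 31, 29, 0) shift [ -1.2 103.  -84. ] turn 1.8 | t 5.25 tray [-42.3 131.2] z 27.8 yaw 1.8 F [-0.9  0.7  3.6] open 23.2
```

```bash
python3 -m creep '[[[40,0,0,-20,0.4],[40,0,1,-45,1],[40,0,10,-65,1.8],[40,0,30,-80,1.8],[40,0,52,-84,1.8],[40,0,75,-84,1.8],[40,0,95,-84,1.8],[40,0,103,-84,1.8],[40,0,103,-84,1.8]]]' 5
python3 - <<'E'
from h import *
p=snapshot("wrist");save(p,"w4.png");goto(95,31,29,0);goto(125,31,29,0)
E
```

```text
t: 6.15
eef_pos: [0.6126, 0.0219, 0.0274]
tcp_rot: [37.4, 90.0, -135.4]
ft_force: [0.1, -1.3, 2.5]
opening: 0.269
goto (95, 31, 29, 0) shift [ -1.6  -0.7 -50.6] turn -0.0 | t 6.20 tray [44.4 30.3] z 27.5 yaw -0.0 F [ 0.2 -0.7  2.9] open 23.5
goto (125, 31, 29, 0) shift [ -1.6  -0.7 -80.6] turn -0.0 | t 6.20 tray [44.4 30.3] z 27.5 yaw -0.0 F [ 0.2 -0.7  2.9] open 23.5
```

View pics/w4.png

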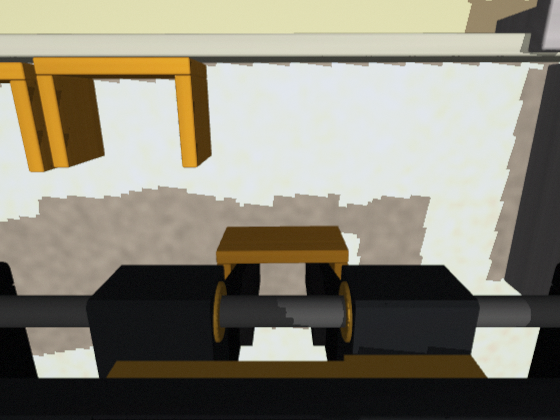

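```bash
python3 -m creep '[[[40,0,0,-20,0],[40,0,0,-42,0],[40,0,0,-62,0],[40,0,0,-72,0],[40,0,0,-76,0],[40,0,0,-80,0],[40,0,0,-83,0],[40,0,0,-83,0]]]' 5
python3 - <<'E'
from h import *
print(here())
p=snapshot("wrist");save(p,"w5.png")
E
```

```text
t: 7.0
eef_pos: [0.6909, 0.0339, 0.0266]
tcp_rot: [-3.5, 89.5, -176.2]
ft_force: [-7.3, 2.5, 4.8]
opening: 0.264
t 7.00 tray [123.6  31.6] z 26.6 yaw 0.0 F [-7.3  2.5  4.8] open 23.0
```

View pics/w5.png

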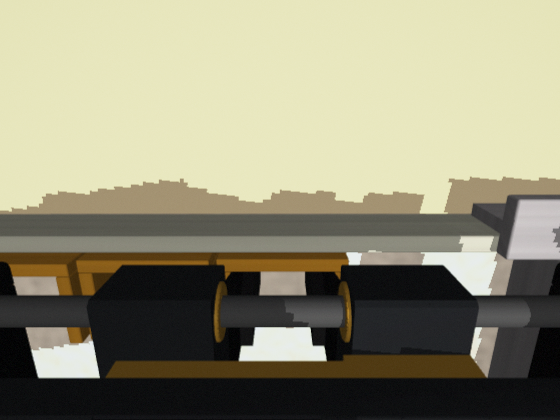

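```bash
python3 -m creep '[[[15,0,0,2,0],[15,0,0,4,0],[15,0,0,4,0],[15,-40,0,4,0],[15,-90,0,30,0],[15,-140,0,70,0],[15,-190,0,110,0],[15,-210,0,150,0],[15,-210,0,190,0],[15,-210,0,190,0]]]' 5
python3 - <<'E'
from h import *
import pickle
p=snapshot("wrist");save(p,"w6.png");pickle.dump(p,open("w6.pkl","wb"))
print(here())
T=tops(p);T=T[(T[:,0]>.63)&(T[:,0]<.74)]
r,f=fit2(T,[(.67,.152,187),(.678,.094,187),(.688,.033,187)]);print(f)
for x in list(r)+pieces(p,[(.52,.0133,19.4),(.5343,-.0625,3.6)]): print("tray",np.round(x,3),(tray2(x,TR)*1000).round(1),round(x[2]-7.3,1))
E
```

```text
t: 8.05
eef_pos: [0.5037, 0.0086, 0.2403]
tcp_rot: [-164.4, 89.7, 22.9]
ft_force: [0.9, 0.8, 0.2]
opening: 0.172
t 8.10 tray [-65.4  30.4] z 240.2 yaw 0.0 F [-2.2  0.5  0.9] open 15.1
55.32788841082403
tray [6.57000e-01 1.48000e-01 1.87115e+02] [104.6 149.4] 179.8
tray [6.44000e-01 1.47000e-01 1.62677e+02] [ 91.6 149.3] 155.4
tray [6.88000e-01 3.30000e-02 1.86935e+02] [120.7  31.4] 179.6
tray [5.2000e-01 1.3000e-02 1.9571e+01 3.6200e-01] [-49.  33.] 12.3
tray [ 0.534 -0.063  3.892  0.31 ] [-44.5 -44.2] -3.4
```

View pics/w6.png

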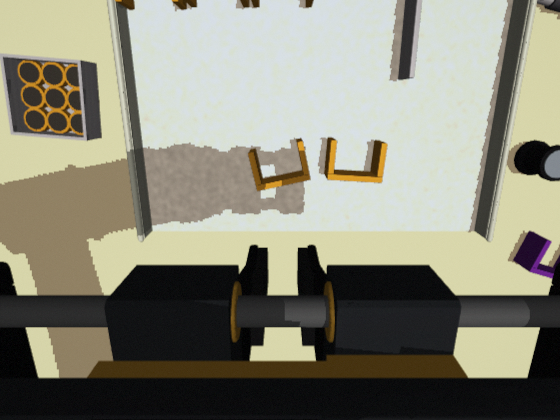

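```bash
python3 - <<'E'
from h import *
goto(-51.7,32.3,60,12.3);goto(-51.7,32.3,28.5,12.3)
E
```

```text
goto (-51.7, 32.3, 60, 12.3) shift [180.2  -1.7 -13. ] turn -12.3 | t 8.10 tray [-65.4  30.4] z 240.2 yaw 0.0 F [-2.2  0.5  0.9] open 15.1
goto (-51.7, 32.3, 28.5, 12.3) shift [211.7  -1.6 -12.9] turn -12.3 | t 8.10 tray [-65.4  30.4] z 240.2 yaw 0.0 F [-2.2  0.5  0.9] open 15.1
```

```bash
python3 -m creep '[[[15,45,-1.7,-13,-6],[15,90,-1.7,-13,-12.3],[15,135,-1.7,-13,-12.3],[15,165,-1.7,-13,-12.3],[15,170,-1.7,-13,-12.3],[15,170,-1.7,-13,-12.3]]]' 5
python3 - <<'E'
from h import *
p=snapshot("wrist");save(p,"w7.png");goto(-51.7,32.3,28.5,12.3)
E
```

```text
t: 8.7
eef_pos: [0.5198, 0.0126, 0.0668]
tcp_rot: [17.1, 89.9, -143.2]
ft_force: [0.1, -0.2, 0.2]
opening: 0.171
goto (-51.7, 32.3, 28.5, 12.3) shift [39.7 -0.7  3.8] turn 0.1 | t 8.75 tray [-47.9  32.5] z 68.2 yaw 12.4 F [0.6 0.  1. ] open 15.0
```

View pics/w7.png

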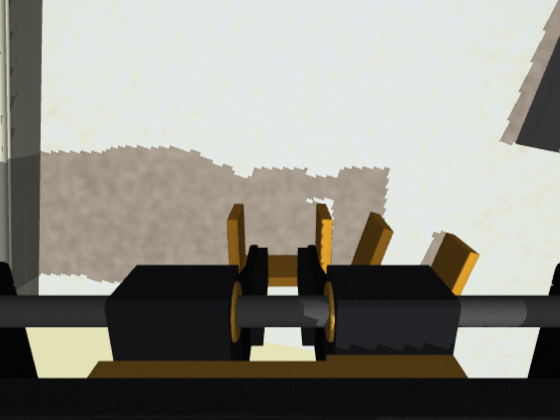

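```bash
python3 -m creep '[[[15,15,-0.5,1.6,0],[15,30,-0.5,1.6,0],[15,38.5,-0.5,1.6,0],[15,38.5,-0.5,1.6,0],[40,38.5,-0.5,1.6,0],[40,38.5,-0.5,1.6,0],[40,38.5,-0.5,1.6,0]]]' 6
python3 - <<'E'
from h import *
p=snapshot("wrist");save(p,"w8.png");goto(20,126,28.5,0);goto(50,126,28.5,0)
E
```

```text
t: 9.45
eef_pos: [0.5185, 0.0129, 0.0301]
tcp_rot: [174.2, 89.9, 13.8]
ft_force: [-0.2, 0.2, 3.4]
opening: 0.285
goto (20, 126, 28.5, 0) shift [  1.8 -76.1 -88.4] turn 12.4 | t 9.50 tray [-50.1  32.7] z 30.1 yaw 12.4 F [-0.3  1.   3.8] open 24.5
goto (50, 126, 28.5, 0) shift [   1.8  -69.7 -117.7] turn 12.4 | t 9.50 tray [-50.1  32.7] z 30.1 yaw 12.4 F [-0.3  1.   3.8] open 24.5
```

View pics/w8.png

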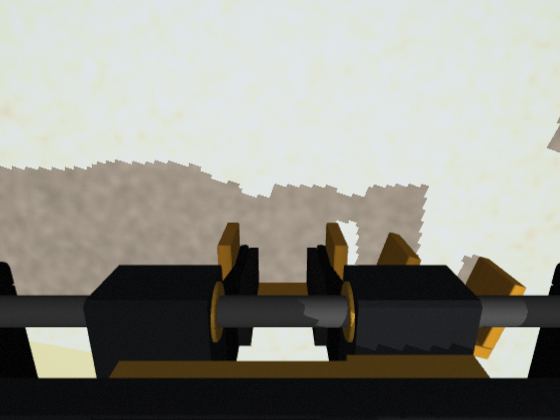

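```bash
python3 -m creep '[[[40,1,-7,-11,1],[40,1,-18,-28,4],[40,1,-32,-50,8],[40,1,-46,-73,12.4],[40,1,-58,-95,12.4],[40,1,-67,-108,12.4],[40,1,-70.5,-112.8,12.4],[40,1,-70.5,-112.8,12.4],[40,1,-70.5,-112.8,12.4]]]' 6
python3 - <<'E'
from h import *
import pickle
p=snapshot("wrist");save(p,"w9.png");pickle.dump(p,open("w9.pkl","wb"));goto(45,126,28.5,0)
t=tops(p)
T=np.array([tray2(q,TR)*1000 for q in t])
print(T[:,0].min(),T[:,0].max())
# leg ends/gaps: histogram of y for row legs x in 100..125
for a,b in((100,122),):
    q=T[(T[:,0]>a)&(T[:,0]<b)];h,e=np.histogram(q[:,1],np.arange(0,185,2));print([(int(e[i]),int(h[i])) for i in range(len(h)) if h[i]])
q=T[(T[:,0]>55)&(T[:,0]<75)];h,e=np.histogram(q[:,1],np.arange(80,175,1));print([(int(e[i]),int(h[i])) for i in range(len(h)) if h[i]])
E
```

```text
t: 10.4
eef_pos: [0.6017, 0.118, 0.0293]
tcp_rot: [-165.6, 89.8, 21.7]
ft_force: [1.7, 1.3, 5.1]
opening: 0.281
goto (45, 126, 28.5, 0) shift [0.8 0.2 0.7] turn -0.0 | t 10.45 tray [ 45.7 126.2] z 29.3 yaw -0.0 F [1.5 1.4 5.1] open 24.5
50.26309686205355 139.04210531348795
[(52, 187), (54, 283), (56, 364), (58, 243), (60, 3), (62, 245), (64, 291), (66, 371), (68, 164), (112, 248), (114, 299), (116, 306), (118, 24), (122, 281), (124, 289), (126, 288), (170, 95), (172, 379), (174, 291), (176, 250), (178, 4)]
[(98, 36), (99, 49), (100, 66), (101, 63), (102, 62), (103, 78), (104, 1), (147, 48), (148, 64), (149, 68), (150, 62), (151, 53), (152, 48), (153, 23)]
```

View pics/w9.png

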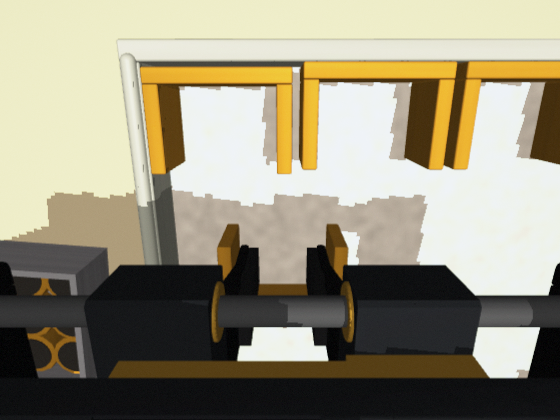

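```bash
python3 -m creep '[[[40,0.5,0,-8,0],[40,0.5,0,-20,0],[40,0.5,0,-31,0],[40,0.5,0,-36,0],[40,0.5,0,-37,0],[40,0.5,0,-37,0],[15,0.5,0,-37,0],[15,0,0,-37,0],[15,0,0,-37,0],[15,-25,0,-37,0],[15,-40,0,-30,0],[15,-40,0,10,0]]]' 6
python3 - <<'E'
from h import *
import pickle
p=snapshot("wrist");save(p,"w10.png");pickle.dump(p,open("w10.pkl","wb"));print(here())
T=np.array([tray2(q,TR)*1000 for q in tops(p)])
q=T[(T[:,1]>94)&(T[:,1]<157)&(T[:,0]<90)];print(np.percentile(q,[1,5,50,95,99],axis=0).round(1))
h,e=np.histogram(q[(q[:,0]<75)][:,0],np.arange(50,76,1));print(list(zip(e[:-1],h)))
E
```

```text
t: 11.65
eef_pos: [0.5939, 0.1169, 0.0702]
tcp_rot: [-169.0, 89.5, 18.3]
ft_force: [-0.1, 0.4, 0.2]
opening: 0.176
t 11.70 tray [ 25.3 124.4] z 67.2 yaw -0.2 F [-8.1 -0.8 -3.2] open 15.1
[[ 58.7  96.7]
 [ 59.4  97.6]
 [ 64.6 124.1]
 [ 87.4 150.9]
 [ 89.4 151.9]]
[(np.int64(50), np.int64(0)), (np.int64(51), np.int64(0)), (np.int64(52), np.int64(0)), (np.int64(53), np.int64(0)), (np.int64(54), np.int64(0)), (np.int64(55), np.int64(0)), (np.int64(56), np.int64(0)), (np.int64(57), np.int64(0)), (np.int64(58), np.int64(69)), (np.int64(59), np.int64(163)), (np.int64(60), np.int64(195)), (np.int64(61), np.int64(175)), (np.int64(62), np.int64(186)), (np.int64(63), np.int64(205)), (np.int64(64), np.int64(262)), (np.int64(65), np.int64(43)), (np.int64(66), np.int64(37)), (np.int64(67), np.int64(53)), (np.int64(68), np.int64(43)), (np.int64(69), np.int64(42)), (np.int64(70), np.int64(41)), (np.int64(71), np.int64(48)), (np.int64(72), np.int64(45)), (np.int64(73), np.int64(41)), (np.int64(74), np.int64(51))]
```

View pics/w10.png

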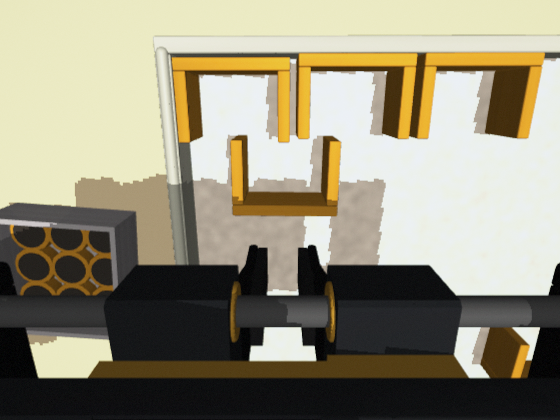

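```bash
python3 -m creep '[[[30,0,0,0,0],[30,0,0,0,0]]]' 6
python3 - <<'E'
from h import *
goto(35,124.3,28,0)
goto(84.5,124.3,28,0)
E
```

```text
t: 11.9
eef_pos: [0.59, 0.1157, 0.0684]
tcp_rot: [-166.0, 90.0, 21.3]
ft_force: [0.2, 0.2, 0.6]
opening: 0.278
goto (35, 124.3, 28, 0) shift [40.4  1.3 -1. ] turn -0.1 | t 11.90 tray [ 34.  125.6] z 68.4 yaw -0.1 F [0.2 0.2 0.6] open 24.2
goto (84.5, 124.3, 28, 0) shift [ 40.4   1.3 -50.5] turn -0.1 | t 11.90 tray [ 34.  125.6] z 68.4 yaw -0.1 F [0.2 0.2 0.6] open 24.2
```

```bash
python3 -m creep '[[[30,20,1.3,0,0],[30,40,1.3,0,0],[30,40,1.3,-8,0],[30,40,1.3,-16,0],[30,40,1.3,-24,0],[30,40,1.3,-32,0],[30,40,1.3,-39,0],[30,40,1.3,-44,0],[30,40,1.3,-47,0],[30,40,1.3,-47,0]]]' 10
python3 - <<'E'
from h import *
p=snapshot("wrist");save(p,"w11.png");goto(84.5,124.3,28,0)
T=np.array([tray2(q,TR)*1000 for q in tops(p)])
q=T[(T[:,1]>94)&(T[:,1]<157)&(T[:,0]<98)];print(np.percentile(q,[1,5,50,95,99],axis=0).round(1))
E
```

```text
t: 12.9
eef_pos: [0.6374, 0.1203, 0.0281]
tcp_rot: [-166.2, 90.0, 21.0]
ft_force: [0.1, -0.1, 0.0]
opening: 0.344
goto (84.5, 124.3, 28, 0) shift [ 0.1 -0.1 -3.2] turn -0.1 | t 12.95 tray [ 81.3 124.2] z 28.1 yaw -0.1 F [ 0.6  0.7 -0.3] open 30.3
[[ 91.1  97.6]
 [ 92.3  99.9]
 [ 95.3 124.1]
 [ 97.9 149.1]
 [ 98.  151.6]]
```

View pics/w11.png

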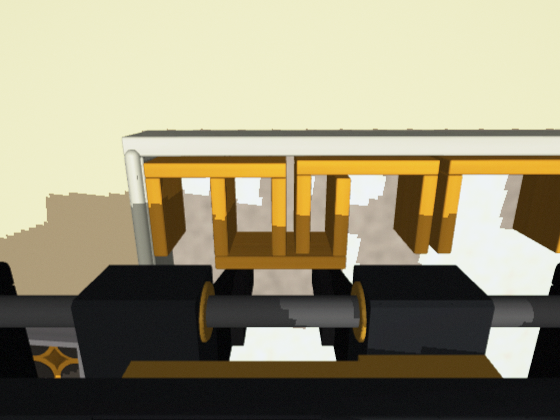

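```bash
python3 -m creep '[[[30,0,0,-2,0],[30,0,0,-3.5,0],[30,0,0,-5,0],[30,0,0,-5,0]]]' 10
python3 - <<'E'
from h import *
p=snapshot("wrist");save(p,"w12.png",(100,120,560,360),1.7);goto(84.5,124.3,28,0)
T=np.array([tray2(q,TR)*1000 for q in tops(p)])
q=T[(T[:,1]>94)&(T[:,1]<157)&(T[:,0]<102)];print(np.percentile(q,[1,5,50,95,99],axis=0).round(1))
for a,b in((130,170),(75,108),(15,50)):
    q=T[(T[:,1]>a)&(T[:,1]<b)&(T[:,0]>110)];print(a,b,np.percentile(q[:,0],[2,10,50,90,98]).round(1))
E
```

```text
t: 13.35
eef_pos: [0.6395, 0.1203, 0.0275]
tcp_rot: [9.0, 89.7, -163.8]
ft_force: [-5.8, -0.3, 3.6]
opening: 0.346
goto (84.5, 124.3, 28, 0) shift [-0.5 -0.4 -0.9] turn -0.1 | t 13.40 tray [ 83.6 123.9] z 27.5 yaw -0.1 F [-5.3  0.5  2.3] open 30.3
[[ 93.5  97.4]
 [ 94.4  99.4]
 [ 97.9 124.2]
 [101.1 149.3]
 [101.8 151.5]]
130 170 [111.5 117.3 135.4 139.3 139.8]
75 108 [111.4 116.8 135.1 139.3 139.7]
15 50 [133.2 133.8 136.6 139.  139.2]
```

View pics/w12.png

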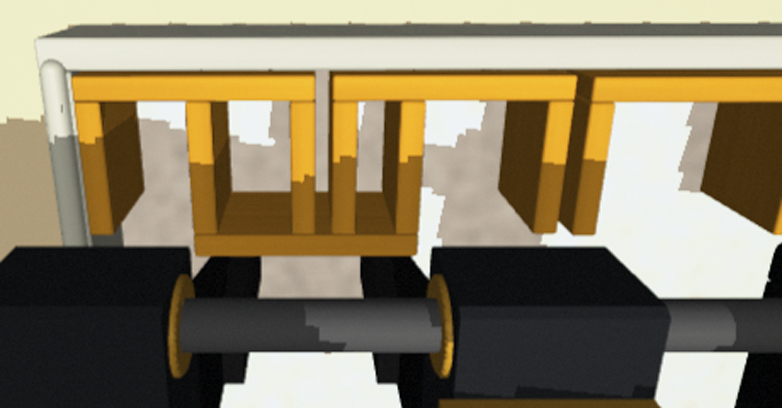

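```bash
python3 -m creep '[[[30,0,0,8,0],[15,-20,0,20,0],[15,-45,30,50,0],[15,-45,70,85,0],[15,-45,110,110,2],[15,-45,150,125,3.5],[15,-45,168,130,3.5],[15,-45,168,130,3.5],[15,-45,168,130,3.5]]]' 10
python3 - <<'E'
from h import *
p=snapshot("wrist");save(p,"w13.png");goto(-45.5,-44.1,28.5,-3.5)
E
```

```text
t: 14.3
eef_pos: [0.5347, -0.0622, 0.0735]
tcp_rot: [-177.8, 89.9, 5.9]
ft_force: [0.3, -0.4, 0.7]
opening: 0.173
goto (-45.5, -44.1, 28.5, -3.5) shift [44.8  1.   2.2] turn -0.0 | t 14.35 tray [-43.3 -43.3] z 73.3 yaw -3.5 F [ 0.5 -0.4  0.2] open 15.0
```

View pics/w13.png

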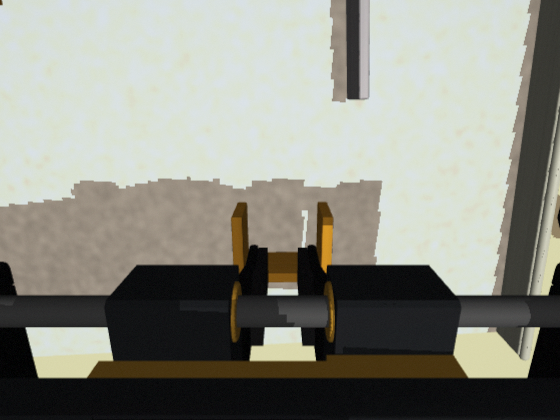

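```bash
python3 -m creep '[[[15,15,0.5,1,0],[15,30,0.5,1,0],[15,43,0.5,1,0],[15,43,0.5,1,0],[40,43,0.5,1,0],[40,43,0.5,1,0],[40,43,0.5,1,0]]]' 6
python3 - <<'E'
from h import *
goto(35,63,29,0)
E
```

```text
t: 15.05
eef_pos: [0.5337, -0.0623, 0.0307]
tcp_rot: [-173.0, 89.9, 10.7]
ft_force: [-0.0, 0.5, -0.2]
opening: 0.285
goto (35, 63, 29, 0) shift [   1.8 -111.5  -72.7] turn -3.5 | t 15.05 tray [-44.5 -43.8] z 30.7 yaw -3.5 F [-0.   0.5 -0.2] open 24.8
```

```bash
python3 -m creep '[[[40,1,-10,-6,-0.5],[40,1,-27,-18,-1.5],[40,1,-47,-31,-2.5],[40,1,-67,-44,-3.5],[40,1,-87,-57,-3.5],[40,1,-102,-67,-3.5],[40,1,-109,-71.5,-3.5],[40,1,-111.5,-72.7,-3.5],[40,1,-111.5,-72.7,-3.5]]]' 6
python3 - <<'E'
from h import *
p=snapshot("wrist");save(p,"w14.png");goto(78,63,29,0)
T=np.array([tray2(q,TR)*1000 for q in tops(p)])
q=T[(T[:,0]>42)&(T[:,0]<65)];h,e=np.histogram(q[:,1],np.arange(20,110,2));print([(int(e[i]),int(h[i])) for i in range(len(h)) if h[i]])
q=T[(T[:,0]>100)&(T[:,0]<125)];h,e=np.histogram(q[:,1],np.arange(0,185,2));print([(int(e[i]),int(h[i])) for i in range(len(h)) if h[i]])
E
```

```text
t: 15.95
eef_pos: [0.6002, 0.0545, 0.0306]
tcp_rot: [-174.0, 89.8, 13.3]
ft_force: [-0.4, 0.6, 6.4]
opening: 0.285
goto (78, 63, 29, 0) shift [  1.8   0.6 -41.7] turn -0.0 | t 16.00 tray [36.3 63.6] z 30.6 yaw -0.0 F [0.2 0.4 5.6] open 24.5
[(34, 19), (36, 143), (38, 130), (40, 89), (84, 88), (86, 135), (88, 129), (90, 36)]
[(2, 228), (4, 366), (6, 398), (8, 238), (52, 263), (54, 365), (56, 347), (58, 65), (62, 338), (64, 350), (66, 355), (94, 20), (96, 448), (98, 354), (100, 343), (102, 16), (110, 146), (112, 429), (114, 353), (116, 297), (118, 5), (120, 191), (122, 447), (124, 358), (126, 277), (128, 1), (144, 142), (146, 550), (148, 360), (150, 309), (152, 18), (170, 156), (172, 83)]
```

View pics/w14.png

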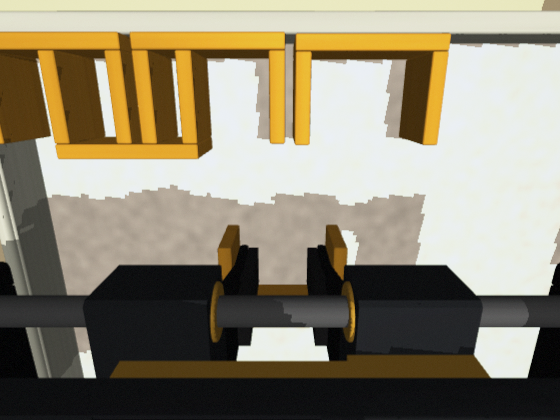

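```bash
python3 -m creep '[[[40,0.5,0,-9,0],[40,0.5,0,-22,0],[40,0.5,0,-35,0],[40,0.5,0,-41,0],[40,0.5,0,-42,0],[40,0.5,0,-42,0],[15,0.5,0,-42,0],[15,0,0,-42,0],[15,0,0,-42,0],[15,-25,0,-42,0],[25,-40,0,-35,0],[30,-40,0,4,0]]]' 6
python3 -m creep '[[[30,0,0,0,0],[30,0,0,0,0],[30,0,0,0,0]]]' 6
python3 - <<'E'
from h import *
p=snapshot("wrist");save(p,"w15.png")
T=np.array([tray2(q,TR)*1000 for q in tops(p)])
q=T[(T[:,1]>28)&(T[:,1]<98)&(T[:,0]<90)];print(np.percentile(q,[1,5,50,95,99],axis=0).round(1))
q=q[q[:,0]<68]; l=q[abs(q[:,1]-45)<8,0].min(),q[abs(q[:,1]-80)<8,0].min();print("web outer right,left",l)
goto(30,63,28,0);goto(84.5,63,28,0)
E
```

```text
t: 17.2
eef_pos: [0.5985, 0.054, 0.0714]
tcp_rot: [-174.3, 89.5, 12.9]
ft_force: [-0.3, 0.5, -0.0]
opening: 0.294
t: 17.5
eef_pos: [0.5949, 0.0531, 0.0694]
tcp_rot: [-171.4, 89.9, 15.8]
ft_force: [-0.9, -0.1, 0.6]
opening: 0.342
[[53.8 34.4]
 [54.6 35.2]
 [61.5 62.3]
 [87.3 88.8]
 [89.4 89.6]]
web outer right,left (np.float64(52.937415806861985), np.float64(54.23765867457068))
goto (30, 63, 28, 0) shift [41.2 -0.1  1.1] turn -0.1 | t 17.55 tray [31.1 62.8] z 69.2 yaw -0.1 F [1.1 0.7 0.4] open 29.8
goto (84.5, 63, 28, 0) shift [ 41.3  -0.2 -53.4] turn -0.1 | t 17.55 tray [31.1 62.8] z 69.2 yaw -0.1 F [1.1 0.7 0.4] open 29.8
```

View pics/w15.png

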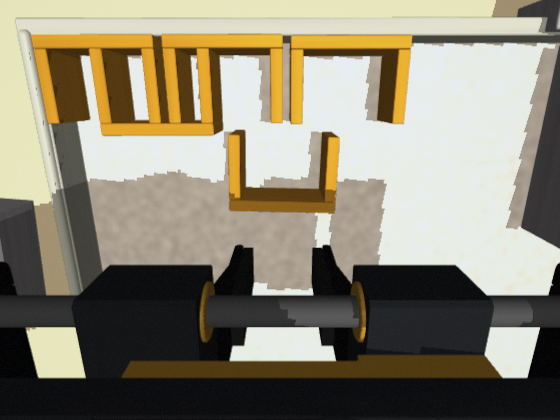

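```bash
python3 -m creep '[[[30,20,0.5,0,0],[30,41,0.5,0,0],[30,41,0.5,-8,0],[30,41,0.5,-17,0],[30,41,0.5,-26,0],[30,41,0.5,-35,0],[30,41,0.5,-42,0],[30,41,0.5,-47,0],[30,41,0.5,-50,0],[30,41,0.5,-50,0]]]' 10
python3 - <<'E'
from h import *
p=snapshot("wrist");save(p,"w16.png");goto(84.5,63,28,0)
E
```

```text
t: 18.55
eef_pos: [0.6446, 0.0587, 0.0281]
tcp_rot: [-174.2, 90.0, 13.0]
ft_force: [0.4, -0.1, -0.1]
opening: 0.347
goto (84.5, 63, 28, 0) shift [ 0.1 -0.9 -4. ] turn -0.1 | t 18.60 tray [80.5 62.1] z 28.1 yaw -0.1 F [ 0.8 -0.   0.3] open 30.3
```

View pics/w16.png

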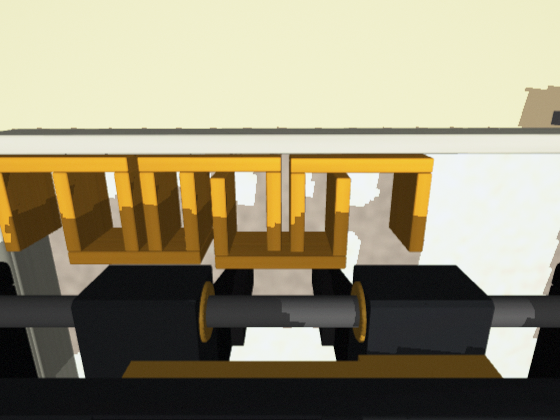

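```bash
python3 -m creep '[[[30,0,0,-2,0],[30,0,0,-4,0],[30,0,0,-5.5,0],[30,0,0,-5.5,0]]]' 10
python3 - <<'E'
from h import *
p=snapshot("wrist");save(p,"w17.png",(0,120,460,360),1.7);goto(84.5,63,28,0)
E
```

```text
t: 19.0
eef_pos: [0.6474, 0.0588, 0.0276]
tcp_rot: [5.4, 89.7, -167.4]
ft_force: [-4.8, -1.7, 2.8]
opening: 0.34
goto (84.5, 63, 28, 0) shift [-0.4 -1.1 -0.9] turn -0.1 | t 19.05 tray [83.6 61.9] z 27.6 yaw -0.1 F [-5.  -1.4  2.4] open 30.2
```

View pics/w17.png

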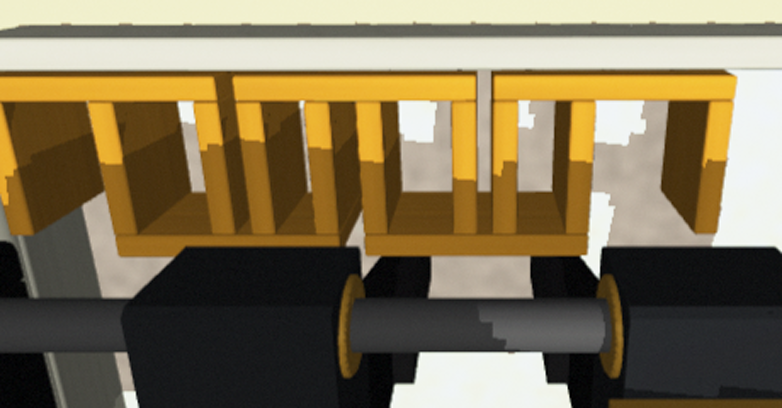

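```bash
python3 -m creep '[[[30,0,0,10,0],[15,-25,0,25,0],[0,-70,20,25,0],[0,-110,60,25,0],[0,-130,100,25,0],[0,-130,145,25,0],[0,-130,185,15,0],[0,-130,192,10,0],[0,-130,192,10,0],[0,-130,192,10,0]]]' 10
python3 - <<'E'
from h import *
p=snapshot("wrist");save(p,"w18.png");print(here())
c,u,v=cloud(p,~brass(p));k=(c[:,2]>.037)&(c[:,2]<.046);T=np.array([tray2(q,TR)*1000 for q in c[k]])
b=T[(T[:,0]>40)&(T[:,0]<125)&(T[:,1]>-120)&(T[:,1]<-60)];print(len(b),np.percentile(b[:,1],[2,50,98]),np.polyfit(b[:,0],b[:,1],1),b[:,0].min())
goto(110,-118,32,0)
E
```

```text
t: 20.05
eef_pos: [0.6635, -0.1317, 0.1577]
tcp_rot: [-49.5, 90.0, 137.7]
ft_force: [0.4, 0.3, 0.3]
opening: 0.005
t 20.10 tray [  75.5 -128.6] z 157.9 yaw 0.0 F [-0.1  0.5  0.4] open 0.2
742 [-91.38222602 -89.14243342 -86.51446083] [ 3.51298691e-04 -8.91488159e+01] 40.04485785392176
goto (110, -118, 32, 0) shift [125.9 -10.6 -34.5] turn 0.0 | t 20.10 tray [  75.5 -128.6] z 157.9 yaw 0.0 F [-0.1  0.5  0.4] open 0.2
```

View pics/w18.png

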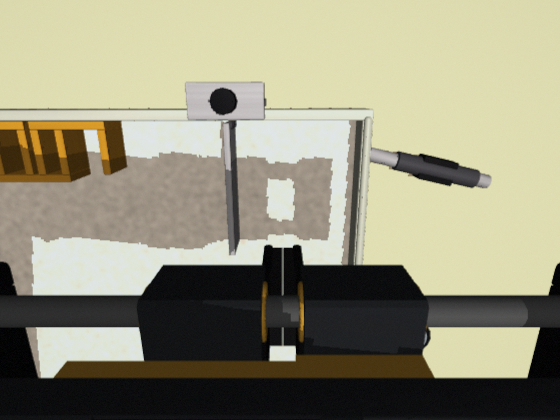

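```bash
python3 -m creep '[[[0,20,-10.6,-34.5,0],[0,60,-10.6,-34.5,0],[0,100,-10.6,-34.5,0],[0,126,-10.6,-34.5,0],[0,126,-10.6,-34.5,0],[0,126,-20,-34.5,0],[0,126,-30,-34.5,0],[0,126,-40,-34.5,0],[0,126,-40,-34.5,0]]]' 10
python3 - <<'E'
from h import *
p=snapshot("wrist");save(p,"w19.png");goto(110,-30,32,0)
E
```

```text
t: 21.0
eef_pos: [0.6935, -0.0865, 0.0336]
tcp_rot: [-177.5, 89.9, 9.8]
ft_force: [0.3, -0.6, 0.1]
opening: 0.009
goto (110, -30, 32, 0) shift [  1.3 -58.7   0.7] turn 0.0 | t 21.05 tray [110.7 -88.7] z 33.3 yaw 0.0 F [-0.1 -0.8  0.2] open 0.4
```

View pics/w19.png

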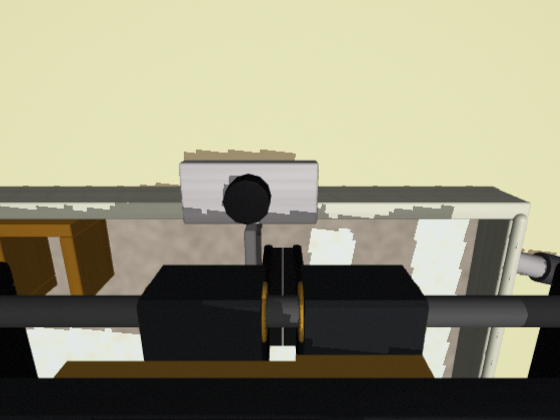

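```bash
python3 -m creep '[[[0,0,-8,0,0],[0,0,-18,0,0],[0,0,-28,0,0],[0,0,-38,0,0],[0,0,-48,0,0],[0,0,-58,0,0],[0,0,-65,0,0],[0,0,-70,0,0],[0,0,-70,0,0]]]' 10
python3 - <<'E'
from h import *
p=snapshot("wrist");save(p,"w20.png");goto(110,-3.5,32,0)
E
```

```text
t: 21.95
eef_pos: [0.6839, -0.0179, 0.0317]
tcp_rot: [-44.5, 90.0, 142.8]
ft_force: [-0.7, 0.9, 0.2]
opening: 0.001
goto (110, -3.5, 32, 0) shift [ -0.4 -15.7  -0.1] turn -0.1 | t 22.00 tray [109.9 -19.2] z 31.6 yaw -0.1 F [-0.9  0.9 -0.2] open 0.3
```

View pics/w20.png

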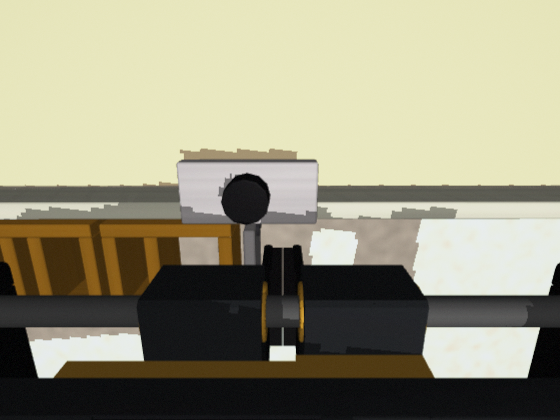

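```bash
python3 -m creep '[[[0,0,-4,0,0],[0,0,-7,0,0],[0,0,-10,0,0],[0,0,-12,0,0],[0,0,-12,0,0]]]' 10
python3 -m creep '[[[0,0,-1,0,0],[0,0,-2,0,0],[0,0,-2,0,0]]]' 10
python3 - <<'E'
from h import *
p=snapshot("wrist");save(p,"w21.png");goto(110,-3.5,32,0)
E
```

```text
t: 22.5
eef_pos: [0.6824, -0.0069, 0.0319]
tcp_rot: [-6.5, 90.0, -179.3]
ft_force: [-0.2, -1.8, 0.2]
opening: 0.009
t: 22.8
eef_pos: [0.6823, -0.0051, 0.032]
tcp_rot: [3.2, 90.0, -169.5]
ft_force: [0.1, -1.7, -1.6]
opening: 0.004
goto (110, -3.5, 32, 0) shift [ 0.  -2.4  0.2] turn -0.1 | t 22.85 tray [110.2  -5.9] z 32.0 yaw -0.1 F [-0.2 -2.7 -0.7] open 0.3
```

View pics/w21.png

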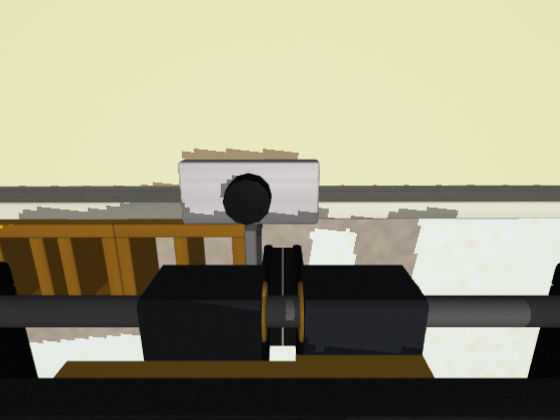

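Gap between the near piece and row_right is closed, and the force is about 2.5 N. I'll keep pushing in small steps until the force jumps.

```bash
python3 -m creep '[[[0,0,-1.5,0,0],[0,0,-3,0,0],[0,0,-3,0,0]]]' 10
python3 -m creep '[[[0,0,-1.5,0,0],[0,0,-3,0,0],[0,0,-3,0,0]]]' 10
python3 -m creep '[[[0,0,-1,0,0],[0,0,-2,0,0],[0,0,-2,0,0]]]' 10
python3 - <<'E'
from h import *
p=snapshot("wrist");save(p,"w22.png");goto(110,-3.5,32,0)
E
```

```text
t: 23.15
eef_pos: [0.682, -0.0021, 0.032]
tcp_rot: [26.9, 90.0, -145.8]
ft_force: [0.1, -2.9, -0.3]
opening: 0.01
t: 23.45
eef_pos: [0.6818, -0.0018, 0.032]
tcp_rot: [73.4, 89.8, -99.4]
ft_force: [1.4, -11.3, -1.5]
opening: 0.005
t: 23.75
eef_pos: [0.6818, -0.0017, 0.032]
tcp_rot: [76.3, 89.7, -96.5]
ft_force: [3.7, -17.2, -2.9]
opening: 0.007
goto (110, -3.5, 32, 0) shift [0.1 1.  0.1] turn -0.1 | t 23.80 tray [110.1  -2.5] z 32.1 yaw -0.1 F [  3.1 -17.2  -2.3] open -0.0
```

```bash
python3 -m creep '[[[0,0,3,0,0],[0,0,10,0,0],[0,-40,15,10,0],[0,-90,10,40,0],[0,-140,-20,70,0],[0,-180,-60,85,0],[0,-190,-90,85,0],[0,-190,-90,85,0],[0,-190,-90,85,0]]]' 10
python3 - <<'E'
from h import *
p=snapshot("wrist");save(p,"w23.png");print(here())
import pickle;pickle.dump(p,open("w23.pkl","wb"))
T=np.array([tray2(q,TR)*1000 for q in tops(p)])
for a,b in((100,115),(117,132)):
    q=T[(T[:,0]>a)&(T[:,0]<b)];h,e=np.histogram(q[:,1],np.arange(0,190,2));print([(int(e[i]),int(h[i])) for i in range(len(h)) if h[i]])
for a,b in ((14,38),(42,60),(70,94),(98,112),(125,150),(152,178)):
    q=T[(T[:,1]>a)&(T[:,1]<b)];print(a,b,np.percentile(q[:,0],[1,50,99]).round(1))
p2=snapshot("top");save(p2,"top2.png",(180,130,400,305),3.6)
E
```

```text
t: 24.7
eef_pos: [0.5861, 0.0837, 0.2239]
tcp_rot: [-155.4, 89.7, 32.0]
ft_force: [-0.7, -0.5, -1.3]
opening: 0.003
t 24.75 tray [25.4 93.2] z 222.2 yaw 0.0 F [0.5 0.6 0.1] open 0.7
[(10, 2), (12, 40), (14, 41), (16, 48), (34, 35), (36, 41), (38, 43), (40, 1), (42, 1), (62, 34), (64, 35), (66, 40), (68, 41), (70, 37), (72, 34), (84, 32), (86, 50), (88, 34), (96, 51), (98, 34), (100, 34), (116, 17), (118, 34), (120, 34), (122, 39), (124, 42), (126, 37), (128, 30), (144, 10), (146, 39), (148, 36), (150, 33), (172, 19), (174, 37), (176, 40), (178, 26)]
[(10, 5), (12, 42), (14, 39), (16, 52), (34, 37), (36, 41), (38, 49), (62, 38), (64, 44), (66, 38), (68, 36), (70, 42), (72, 43), (84, 36), (86, 38), (88, 46), (96, 54), (98, 35), (100, 36), (116, 7), (118, 42), (120, 46), (122, 37), (124, 36), (126, 38), (128, 33), (144, 10), (146, 42), (148, 42), (150, 33), (172, 20), (174, 43), (176, 40), (178, 31), (180, 1)]
14 38 [ 95.7 125.7 139.7]
42 60 [ 94.7 134.  138.9]
70 94 [ 94.7 118.9 138.8]
98 112 [ 94.7 118.1 138.8]
125 150 [ 94.6 117.9 138.8]
152 178 [100.8 131.8 138.8]
```

View pics/w23.png

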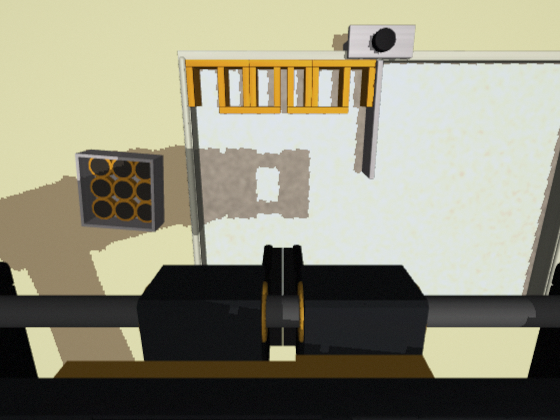

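View pics/top2.png

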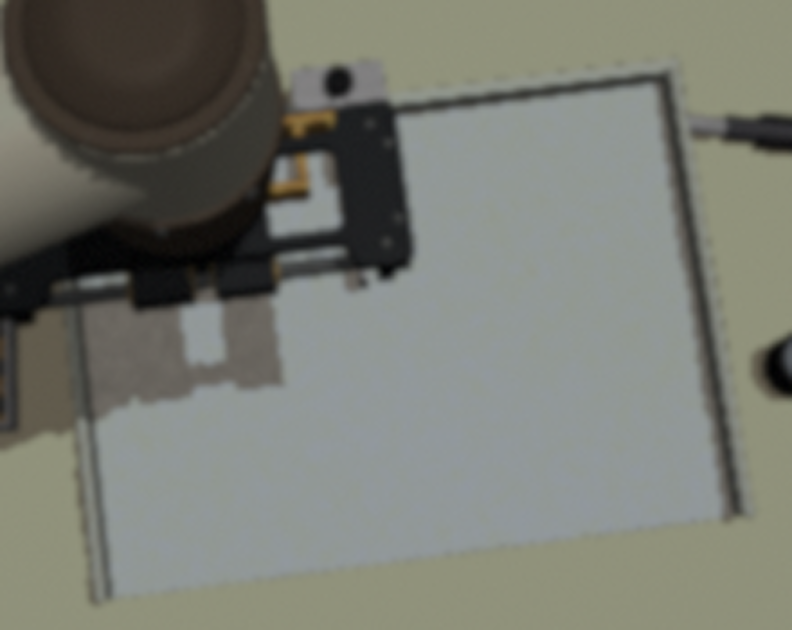

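```bash
python3 - <<'E'
from h import *
import pickle;p=pickle.load(open("w23.pkl","rb"));save(p,"w23c.png",(170,20,430,190),3)
E
```

```text
(no output)
```

View pics/w23c.png

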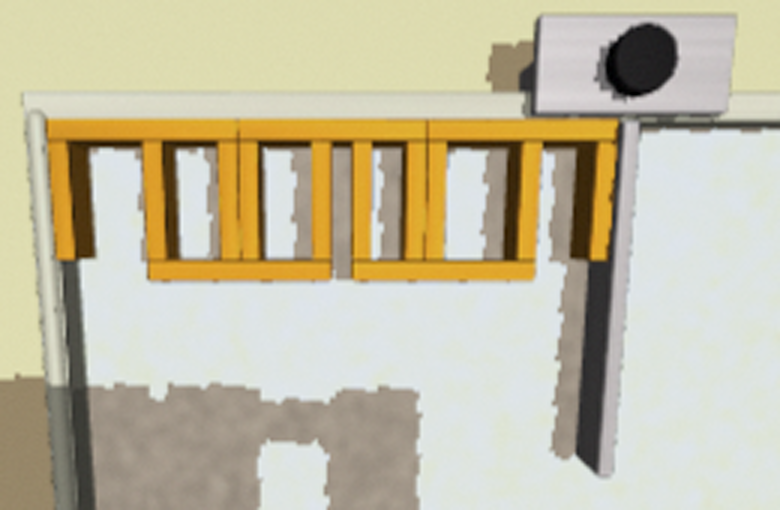

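The close crop shows the three row pieces touching with no gaps, from the left wall to the blade. Both turned pieces sit with their webs on the leg ends.

```bash
python3 -c "
from bench import *
print(finish_job(), get_state()['t'])"
```

```text
the job is handed in; nothing more can be done
the job is handed in; nothing more can be done
```

The packing is done in the order asked and handed in at about 25 s of robot time. `finish_job()` gave no verdict.

- **Near-facing piece:** I slid it into line beside the other two with the fingers spread inside its slot, until it met the rear wall at about 7 N.
- **Turned pieces:** I slid each one to its slots the same way, then pushed it home from behind with two fingers until it stopped at about 5 N.
- **Divider:** I pushed the blade's right face until the row stopped moving. The force rose from about 3 N to 17 N, and the arm then backed clear.

**Last checks:**
- In the last wrist picture the row runs from 12 to 180 mm (tray y), which is the 168 mm expected with no gaps.
- Both turned pieces are home, with middles at y ≈ 62 and 124 mm, inside the allowed play. Their web backs measure x ≈ 94.7 mm, against 94 nominal and within the camera calibration.
- The arm's body hid the left part of the tray in the final top picture, so it confirmed only the gauge, the loupe and the right side. The cup of caps looked undisturbed in the last wrist picture.
- During the slides the tool showed a light downward press of 2–6 N, and I saw no sign of lifting.
- No check failed or disagreed.

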